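# Seat the rotor on the mixer's drive pins

### The arm

A 6-joint arm with a two-finger parallel gripper is mounted at the origin on a cart in front of the work surface, level with it; the furniture and walls round the work are solid. World frame = base frame: x ahead of the robot, y to its left, z up, the work surface at z = 0. Lengths are in mm, angles in rad, forces in N, time in s.
With the tool pointing down it reaches from about 425 to 925 mm from the base axis. Payload 12.5 kg.
Tool frame: the origin (TCP) lies midway between the tips of the shut fingers; the grasp point (between the pads) lies 19 mm behind it; z points along the fingers, y is the line along which they close (so a half turn about z gives the same grasp; the last joint's range is limited). The gripper opens to 85 mm and grips with 20 to 120 N. Pads are 22 mm wide; open, the fingers measure 114 mm over their backs; the gripper's body (76 mm by 85 mm) begins 54 mm behind the grasp point. The pads swing forward as they close: fully open they stand 13 mm farther back than shut.
Start: joints at [1.173, 0.491, 1.559, -0, 1.092, -0.106], TCP at [179.78, 598.602, 231.327] pointing down, gripper open.
Joint ranges: [-3.1, 3.1], [-0.84, 2.19], [0.05, 2.79], [-1.13, 4.28], [0.06, 2.93], [-2.69, 2.69]. Speed limits (rad/s): [2.22, 2.22, 2.79, 3.14, 3.14, 3.14].

### API

Orientations are given as a unit quaternion [w, x, y, z].
In Python, from rig import manip, imaging gives the robot as it stands.
- The arm moves only by the shell command python3 -m inch 'ROWS' [FORCE]. ROWS is JSON, a list of rows, each a list of 7 numbers: the shift along the tool's x, y, z in m, then the turn, a rotation vector about the tool's x, y, z in rad, then the closure in counts, from 0 (fully open) to 255 (shut). In form: [[tx, ty, tz, wx, wy, wz, grip], ...]. A call has 1 to 20 rows; each row shifts and turns the commanded pose from where the row before left it, along the tool's axes as they then stand; what a row does not reach is not made up. A row lasts 1/10 s, in which the tool goes at most 50 mm and 8.59 degrees, less where a joint would pass 70% of its speed; a pose out of reach is approached as far as the arm can. A call is refused whole if a number of a shift passes 0.05 or a number of a turn 0.15, either way. A call with a gripper value outside its range is refused whole. The fingers move at their own pace and stop on an object; FORCE is the grip in N (left out, the last holds). Time passes only in rows, so rows that do not move let the fingers close. It gives the time, the measured TCP pose, the force, the opening and the grip force at its end, in the units of the state.
- manip.read_state(): the state, without advancing time (a new reading comes with each control period).
- imaging.camera(name): name is "scene" or "top"; returns the picture (400x640x3 uint8, red, green, blue); there is no depth.
- imaging.camera_model(name): a dict with "intrinsics" (3x3 intrinsics, pixels), "k1" (the pictures are not rectified: a ray, as slopes to the right and down, at radius r is drawn at 1 + k1 r^2 times it, then the intrinsics apply), "world_to_cam" (4x4, takes a point from world to camera coordinates). Camera axes: x right, y up, looking along -z (the intrinsics and any distortion apply to the point x, -y, -z); pixel columns grow to the right and rows downward; lengths in mm; the calibration is good to about 2 mm. A picture is of the moment at which its call begins. camera_model takes no time and is no camera call.
- manip.close_job(): hands the job in; it is judged then, once.
The state is a dict: "clock": time; "joint_positions": joint angles; "qd": joint speeds; "effort": joint torques, N m; "ee_pos": TCP position; "tcp_rot": TCP orientation; "ft_force": force on the tool from outside, world axes, zero at the start; "moment": the same for the moment, N m; "width": finger opening in mm; "grip_force": force on a finger pad.
Only numpy, scipy, OpenCV 4.12 (cv2) and the standard library are available. Lean on these libraries where they do the work, as an engineer would, in place of code of your own. Each camera call takes 0.05 s, during which the arm holds its last target. There are 200 camera calls.

### The job

Fit the tube rotor onto the drive unit: pick it up by its grip, put its bore over the spindle, turn it until its five holes find the five drive pins, and let it slide fully home so that it lies flat on the hub. Then let go of it; leave the pen, timer, beaker and cup where they are.

Things in the scene. Friction and masses are not known exactly. Their poses are not given: they have to be found in the camera images.
- rotor: Loose aluminium disc, 124 mm across, 10 mm thick, about 0.35 kg, lying flat, right way up. Origin: centre of its underside, z up. A blind centre bore, 14 mm wide, runs 27 mm up from the underside. Five equal through holes, 11.5 mm wide, lie on a circle of 34.5 mm radius, at 0, 72, 144, 216 and 288 degrees from its x; any of the five turns fits. Ten small grey ribs near the rim do not matter.
- grip (a point): Point on the rotor's axis, 50 mm above its underside, in the black upright bar grip on top. The bar is 46 mm long along the rotor's x, 16 mm thick along its y and spans 27 to 63 mm above the underside; take it across the 16 mm. Below it is a 30 mm wide round boss, from the disc up to 27 mm.
- drive_unit: Fixed white housing, 140 x 140 x 45 mm high, small black dial on its front. Origin: centre of its underside, z up, front toward its -x. On top a round steel hub, 100 mm wide, 8 mm high, held by a brake, carries a spindle and five drive pins. The angle at which the hub has stopped differs every time and is NOT given by this pose: see it or find it by touch.
- seat (a point): Centre of the hub's flat top face, 53 mm above the worktop; axes of the housing, not of the hub. Spindle: 12 mm wide, 24 mm tall, last 6 mm tapering to 5. Five equal-spaced pins: 8 mm wide, 14 mm tall, last 4 mm tapering to 4, on a 34.5 mm radius. At a wrong angle the rotor rests on the pin tips, 14 mm above the face; within about 4 degrees of a fit (one every 72 degrees) it begins to drop.
- marker_pen: Bystander: marker pen, 135 mm long, 17 mm thick, lying on the worktop between the rotor and the drive unit. Origin at its underside, mid length.
- timer: Bystander: white kitchen-style lab timer, 45 x 75 x 63 mm, standing behind. Origin: centre of its underside.
- beaker: Bystander: clear plastic beaker, 80 x 75 mm, 95 mm tall, standing behind. Origin: centre of its underside.
- small_cup: Bystander: small white cup, 58 mm across, 32 mm tall, on the left near the sink. Origin: centre of its underside.

How it is judged (in metres and radians):
On the way:
1. the rotor is lifted well clear of the worktop (height (world z) of rotor above 0.06 m), for 0.2 s.
At the end, for the whole second after the job is handed in: The rotor is on the spindle and all five pins: its underside within 2.5 mm of the hub's face, its centre within 3 mm of the spindle axis, upright and level within 0.04 rad, at rest (horizontal distance between rotor and seat below 0.003 m and z of rotor in the frame of seat between -0.0025 and 0.0025 m and angle between rotor's own z axis and vertical below 0.04 rad and linear speed of rotor below 0.01 m/s); the robot touches nothing.
It fails at once if a bystander (pen, timer, beaker or cup) is displaced by more than 30 mm (distance of any of marker_pen, timer, beaker, small_cup from where it was at the start of the episode above 0.03 m).
It also fails if it takes over 67 s, if anything falls off the work surface, if the arm or the gripper's body presses on something with over 40 N, if the wrist force passes 120 N, or if a joint passes its speed limit or range.

## Working session

There is one attempt and no reset: what is moved stays moved. The work goes in short steps, Python scripts to look and compute and a shell command to move; the robot and the scene stay as the last step left them, time stands still between calls to the robot, and variables do not carry over. Pictures are saved under pics/ and viewed, at most 10 in all, crops included, and the job is handed in when it is done.

```bash
mkdir -p pics; ls
cat > h.py <<'E'
import numpy as np, cv2
from rig import manip, imaging
def snap(name,fn):
    im=np.array(imaging.camera(name)); cv2.imwrite('pics/'+fn,im[:,:,::-1]); return im
def ray(name,u,v):
    m=imaging.camera_model(name); K=np.array(m["intrinsics"]); k1=m["k1"]; T=np.array(m["world_to_cam"])
    d=np.linalg.inv(K)@[u,v,1]; s=d[:2].copy()
    for _ in range(20): s=d[:2]/(1+k1*(s@s))
    c=np.array([s[0],-s[1],-1]); R=T[:3,:3]
    return -R.T@T[:3,3], R.T@c
def on(name,u,v,z):
    o,d=ray(name,u,v); return o+d*(z-o[2])/d[2]
def proj(name,p):
    m=imaging.camera_model(name); K=np.array(m["intrinsics"]); T=np.array(m["world_to_cam"])
    c=T[:3,:3]@np.array(p,float)+T[:3,3]; s=np.array([c[0],-c[1]])/-c[2]; s=s*(1+m["k1"]*(s@s)); return (K@[*s,1])[:2]
def tri(a,b):
    A=[];B=[]
    for n,u,v in (a,b):
        o,d=ray(n,u,v); d=d/np.linalg.norm(d); P=np.eye(3)-np.outer(d,d); A.append(P);B.append(P@o)
    return np.linalg.solve(sum(A),sum(B))
E
python3 - <<'E'
from h import *
snap("scene","s0.png");snap("top","t0.png")
for n in("scene","top"):
    m=imaging.camera_model(n);print(n,ray(n,320,200),m["intrinsics"][0],m["k1"])
s=manip.read_state();print(s)
E
```

```text
pics
scene (array([ 256.73728693, -403.12240632,  708.77581264]), array([ 0.36068112,  0.55439514, -0.75005749])) [393.096179    0.        321.2670002] 0.012738632703750556
top (array([ 349.75604795,   44.2243067 , 1146.95629921]), array([ 0.19051107,  0.00950075, -0.9816535 ])) [412.82965914   0.         322.04191648] 0.03478717386410337
{'clock': 0.1, 'joint_positions': array([ 1.17340884e+00,  4.91501317e-01,  1.55940323e+00,  1.99895105e-05,
        1.09169585e+00, -1.05592457e-01]), 'qd': array([-0.00096083, -0.0004234 , -0.00095427, -0.00163091, -0.00017427,
        0.00060047]), 'effort': array([ 4.19670017e-03, -6.19450665e+01, -2.62032688e+01, -9.70076371e-05,
        2.84188667e-03, -2.48886573e-05]), 'ee_pos': array([179.68496134, 598.40090505, 230.77983952]), 'tcp_rot': array([-1.33974805e-04,  1.45385015e-01,  9.89375027e-01, -4.85812710e-04]), 'ft_force': array([ 0.11475776, -0.64851446, -0.5270917 ]), 'moment': array([0.03130378, 0.00499678, 0.01784786]), 'grip_force': 0.0, 'width': 85.63988478236402}
```

View pics/t0.png

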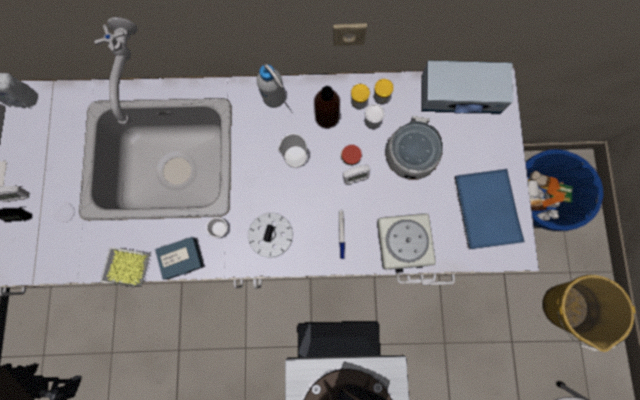

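View pics/s0.png

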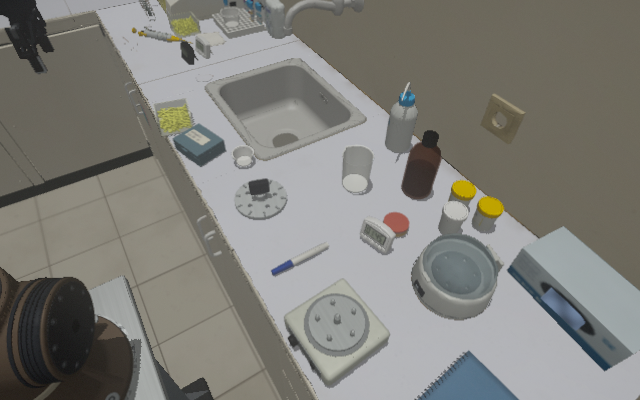

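Run:
```python
from h import *
t=cv2.imread('pics/t0.png');s=cv2.imread('pics/s0.png')
def c(im,u,v,w,h,k): return cv2.resize(im[v:v+h,u:u+w],None,fx=k,fy=k,interpolation=cv2.INTER_CUBIC)
a=np.hstack([c(t,240,205,60,60,5),c(t,373,205,70,70,5)[:300]])
b=np.hstack([c(s,225,165,75,60,4),c(s,278,275,116,110,3)[:240]])
w=min(a.shape[1],b.shape[1])
cv2.imwrite('pics/z0.png',np.vstack([a[:,:w],b[:,:w]]));print(a.shape,b.shape)
# dark bar masks
for n,im,(u,v,w_,h_) in (("top",t,(250,215,40,40)),("scene",s,(235,170,50,40))):
    g=cv2.cvtColor(im,cv2.COLOR_BGR2GRAY)[v:v+h_,u:u+w_]; m=(g<70).astype('uint8')
    k,l,st,ce=cv2.connectedComponentsWithStats(m); i=1+np.argmax(st[1:,4]); 
    cn=cv2.findContours((l==i).astype('uint8'),0,1)[0][0]; print(n,ce[i]+[u,v],st[i],cv2.minAreaRect(cn))
for n,u,v in(("top",270,235),):print(on(n,u,v,10))
print(on("top",406,240,53))
```

```text
(300, 650, 3) (240, 648, 3)
top [268.49019608 232.76470588] [ 14  10  10  16 102] ((18.64678955078125, 17.844038009643555), (6.704784870147705, 15.8041353225708), 16.699243545532227)
scene [258.41666667 186.75416667] [ 14  10  20  15 240] ((23.459457397460938, 16.756755828857422), (12.823122024536133, 18.741485595703125), 80.53767395019531)
[475.93785747 195.81443981  10.        ]
[ 448.0092614  -169.40812521   53.        ]
```

View pics/z0.png

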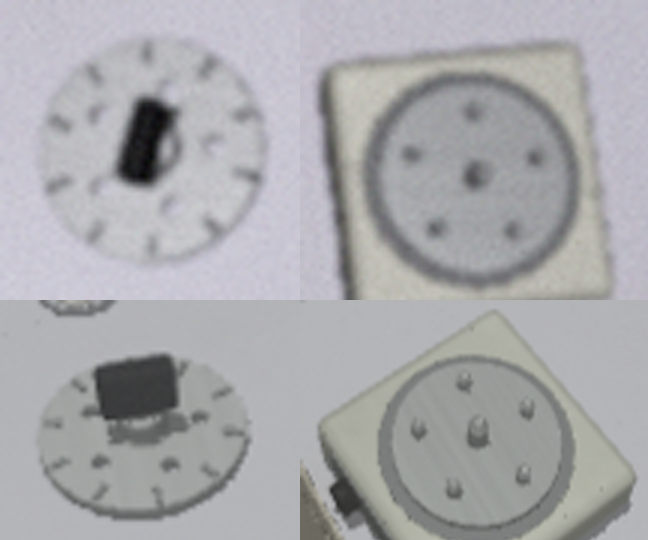

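```bash
cat > m.py <<'E'
from h import *
def ph(P,c,n=5):
    a=np.arctan2(P[:,1]-c[1],P[:,0]-c[0]); return np.degrees(np.angle(np.exp(1j*n*a).mean()))/n
T=np.array([(473,112),(535,158),(513,230),(435,229),(412,154)],float); T=np.c_[373+(T[:,0]-300)/5,205+T[:,1]/5]-.4
S=np.array([(419,425),(465,379),(527,402),(524,470),(453,485)],float); S=np.c_[278+(S[:,0]-300)/3,275+(S[:,1]-300)/3]-.33
H=np.array([(168,85),(213,142),(168,205),(100,185),(100,113)],float)/5+[240,205]-.4
HS=np.array([(94,411),(200,415),(171,464),(100,461)],float)/4+[225,165-75]-.4
E
python3 - <<'E'
from m import *
for z in (60,67): P=np.array([on("top",*p,z) for p in T]);c=P.mean(0);print("hub top",z,c,np.linalg.norm((P-c)[:,:2],axis=1).round(1),ph(P,c))
P=np.array([on("scene",*p,67) for p in S]);c=P.mean(0);print("hub scene",c,np.linalg.norm((P-c)[:,:2],axis=1).round(1),ph(P,c), np.degrees(np.arctan2(*(P-c)[:,1::-1].T)))
# triangulate: match by nearest xy
for t in T:
    d=[np.linalg.norm((on("top",*t,60)-p)[:2]) for p in P];j=int(np.argmin(d));print(tri(("top",*t),("scene",*S[j])).round(1),d[j].round(1))
R=np.array([on("top",*p,10) for p in H]);c=R.mean(0);print("rotor top",c,np.linalg.norm((R-c)[:,:2],axis=1).round(1),ph(R,c),np.degrees(np.arctan2(*(R-c)[:,1::-1].T)))
R=np.array([on("scene",*p,10) for p in HS]);
A=np.c_[2*R[:,:2],np.ones(4)];x=np.linalg.lstsq(A,(R[:,:2]**2).sum(1),rcond=None)[0];print("rotor scene",x[:2],np.sqrt(x[2]+x[:2]@x[:2]),ph(R,x))
a,b=on("top",240+135/5,205+183/5,63),on("top",240+157/5,205+98/5,63);print("bar dir",np.degrees(np.arctan2(*(b-a)[1::-1])))
print("bar tri (z~50)",tri(("top",268.5,232.8),("scene",258.4,186.8)), on("top",268.5,232.8,60))
E
```

```text
hub top 60 [ 447.60831626 -171.48330434   60.        ] [34.  33.9 34.  34.7 33.9] -3.2198689072713913
hub top 67 [ 446.97814753 -170.09414704   67.        ] [33.8 33.7 33.8 34.4 33.7] -3.2198689072713917
hub scene [ 446.33503598 -174.36155083   67.        ] [33.8 33.2 34.6 34.1 34.8] -1.8703642925535575 [ 142.00683377   69.42667136   -0.21488416  -73.76550749 -146.80064559]
[ 481.7 -173.    63.3] 1.2
[ 457.2 -204.6   59.8] 2.9
[ 419.4 -190.5   58.2] 3.8
[ 421.3 -150.1   58.5] 4.1
[ 460.3 -140.2   59.3] 4.0
rotor top [479.40089478 197.01204631  10.        ] [35.1 34.9 34.4 34.5 33.5] -17.127381502635647 [ -16.85348377  -88.16820526 -163.21369581  127.20505595   55.38327572]
rotor scene [477.26785825 195.59624964] 34.08449429718043 -16.91055152436377
bar dir -14.674988146841645
bar tri (z~50) [476.92322519 195.50027079  44.7540469 ] [476.32939459 193.09811646  60.        ]
```

```bash
cat >> h.py <<'E'
from scipy.spatial.transform import Rotation as Ro
def R0():
    q=manip.read_state()["tcp_rot"]; return Ro.from_quat(np.r_[q[1:],q[0]])
def delta(target,yaw=None):
    s=manip.read_state();r=R0();x=r.as_matrix()[:,0]
    print("t",s["clock"],"tcp",s["ee_pos"].round(1),"toolx yaw",np.degrees(np.arctan2(x[1],x[0])).round(2),"down err",(r.as_matrix()[:2,2]).round(4),"F",s["ft_force"].round(1),"w",s["width"],s["grip_force"],"q",s["joint_positions"].round(2))
    if target is not None: print("tool shift mm",r.inv().apply(np.array(target)-s["ee_pos"]).round(1))
E
python3 -m inch '[[-0.0287,-0.0214,0.0065,0,0,0,0],[-0.0287,-0.0214,0.0065,0,0,0,0],[-0.0287,-0.0214,0.0065,0,0,0,0],[-0.0287,-0.0214,0.0065,0,0,0,0],[-0.0287,-0.0214,0.0065,0,0,0,0],[-0.0287,-0.0214,0.0065,0,0,0,0],[-0.0287,-0.0214,0.0065,0,0,0,0],[-0.0287,-0.0214,0.0065,0,0,0,0],[-0.0287,-0.0214,0.0065,0,0,0,0],[-0.0287,-0.0214,0.0065,0,0,0,0],[-0.0287,-0.0214,0.0065,0,0,0,0],[-0.0287,-0.0214,0.0065,0,0,0,0],[-0.0287,-0.0214,0.0065,0,0,0,0],[-0.0287,-0.0214,0.0065,0,0,0,0],[0,0,0,0,0,0,0],[0,0,0,0,0,0,0]]' 50
python3 - <<'E'
from h import *
delta([477.5,195.8,33])
snap("scene","s1.png");
cv2.imwrite('pics/s1z.png',cv2.resize(cv2.imread('pics/s1.png')[100:250,160:360],None,fx=4,fy=4,interpolation=cv2.INTER_CUBIC))
E
```

```text
clock: 1.7
ee_pos: [478.4, 195.5, 139.9]
tcp_rot: [-0.0, 0.146, 0.989, -0.0]
ft_force: [0.7, 0.7, 0.5]
width: 85.5
grip_force: 0.0
t 1.7 tcp [478.4 195.5 139.9] toolx yaw 163.18 down err [-0.001  -0.0001] F [0.7 0.7 0.5] w 85.47594771836272 0.0 q [ 0.26  0.46  1.92  0.    0.76 -1.02]
tool shift mm [  0.8   0.  106.9]
```

View pics/s1z.png

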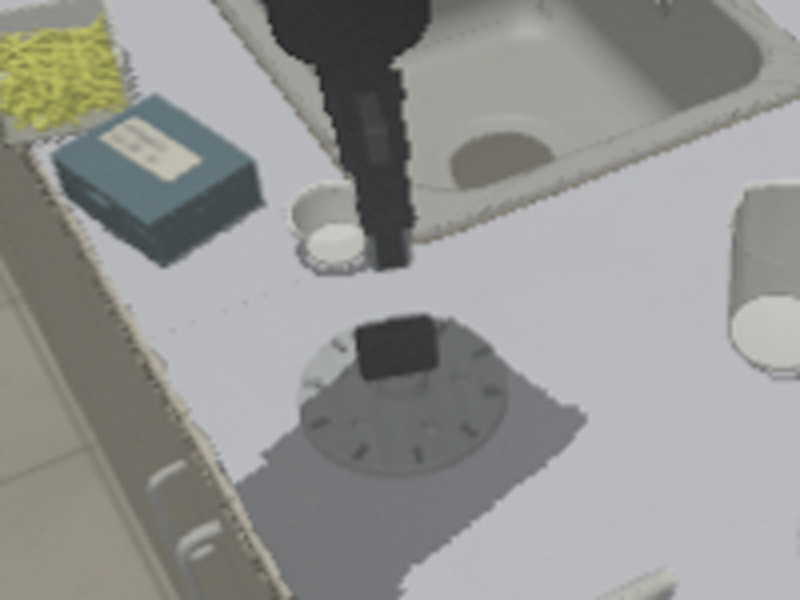

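The gripper (fingertip at crop (392,265), which is about (258,166) in the full picture) hangs over the bar at crop (398,345), and its closing line is aligned with the bar. Next I descend and close.

```bash
python3 -m inch '[[0.0005,0,0.0214,0,0,0,0],[0,0,0.0214,0,0,0,0],[0,0,0.0214,0,0,0,0],[0,0,0.0214,0,0,0,0],[0,0,0.0214,0,0,0,0],[0,0,0,0,0,0,0],[0,0,0,0,0,0,255],[0,0,0,0,0,0,255],[0,0,0,0,0,0,255],[0,0,0,0,0,0,255],[0,0,0,0,0,0,255],[0,0,0,0,0,0,255],[0,0,0,0,0,0,255],[0,0,0,0,0,0,255]]' 100
python3 -c "
from h import *
delta(None)"
```

```text
clock: 3.15
ee_pos: [478.2, 196.3, 34.1]
tcp_rot: [0.0, 0.145, 0.989, 0.0]
ft_force: [-1.7, 0.5, 8.5]
width: 14.7
grip_force: 98.2
t 3.15 tcp [478.2 196.3  34.1] toolx yaw 163.27 down err [0.0011 0.0004] F [-1.7  0.5  8.5] w 14.680223883680751 98.23288679122925 q [ 0.26  0.64  1.99  0.    0.51 -1.02]
```

```bash
python3 -m inch '[[0,0,-0.017,0,0,0,255],[0,0,-0.017,0,0,0,255],[0,0,-0.017,0,0,0,255],[0,0,-0.017,0,0,0,255],[0,0,-0.017,0,0,-0.063,255],[0,0,-0.017,0,0,-0.063,255],[0,0,-0.017,0,0,-0.063,255],[0,0,-0.017,0,0,-0.064,255],[0,0,0,0,0,0,255],[0,0,0,0,0,0,255]]'
python3 -c "
from h import *
delta([447,-172.5,170])"
```

```text
clock: 4.15
ee_pos: [477.7, 196.1, 168.9]
tcp_rot: [-0.0, 0.02, 1.0, 0.0]
ft_force: [-0.6, -0.6, -2.8]
width: 14.1
grip_force: 98.1
t 4.15 tcp [477.7 196.1 168.9] toolx yaw 177.66 down err [-0.0001  0.0001] F [-0.6 -0.6 -2.8] w 14.093092727343455 98.1126058101654 q [ 0.26  0.42  1.89  0.    0.83 -1.27]
tool shift mm [  15.6 -369.6   -1.1]
```

```bash
python3 -m inch '[[0.0013,-0.0308,0,0,0,0,255],[0.0013,-0.0308,0,0,0,0,255],[0.0013,-0.0308,0,0,0,0,255],[0.0013,-0.0308,0,0,0,0,255],[0.0013,-0.0308,0,0,0,0,255],[0.0013,-0.0308,0,0,0,0,255],[0.0013,-0.0308,0,0,0,0,255],[0.0013,-0.0308,0,0,0,0,255],[0.0013,-0.0308,0,0,0,0,255],[0.0013,-0.0308,0,0,0,0,255],[0.0013,-0.0308,0,0,0,0,255],[0.0013,-0.0308,0,0,0,0,255],[0,0,0,0,0,0,255],[0,0,0,0,0,0,255],[0,0,0,0,0,0,255]]'
python3 - <<'E'
from h import *
delta([447,-172.5,170])
a=snap("scene","s2.png")[:,:,::-1];b=snap("top","t2.png")[:,:,::-1]
print(proj("scene",[447,-172,136]),proj("top",[447,-172,136]))
x=cv2.resize(a[225:375,250:410],(640,600),interpolation=cv2.INTER_CUBIC)
cv2.imwrite('pics/z2.png',x)
E
```

```text
clock: 5.65
ee_pos: [447.7, -171.7, 168.6]
tcp_rot: [-0.001, 0.02, 1.0, 0.0]
ft_force: [-0.1, 0.2, -3.5]
width: 14.5
grip_force: 98.8
t 5.65 tcp [ 447.7 -171.7  168.6] toolx yaw 177.75 down err [-0.0013  0.001 ] F [-0.1  0.2 -3.5] w 14.490577787836694 98.76342415809631 q [-0.5   0.37  1.98  0.    0.79 -2.04]
tool shift mm [ 0.6 -0.8 -1.4]
[338.51685688 298.16175377] [413.54977389 237.15738188]
```

View pics/z2.png

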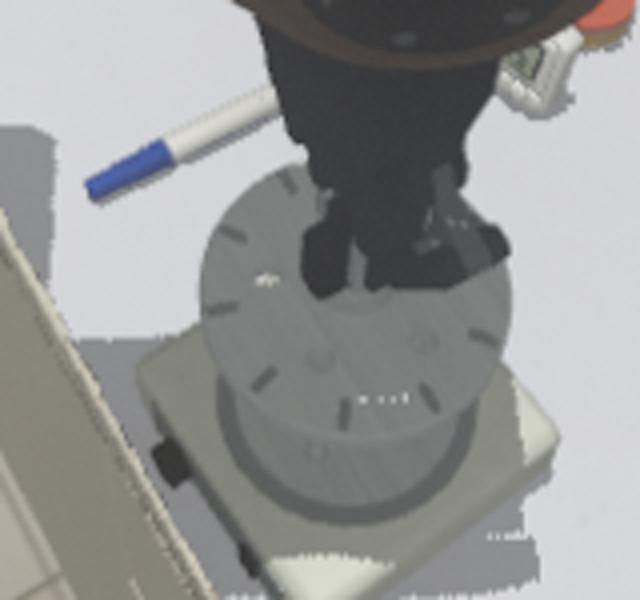

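Run:
```python
from m import *
H=np.array([(265,280),(320,358),(424,341)])/4+[250,225]-.4
R=np.array([on("scene",*p,144.5) for p in H])[:,:2]
c=cv2.minEnclosingCircle(R.astype('f4'))
A=np.c_[2*R,np.ones(3)];x=np.linalg.solve(A,(R**2).sum(1));print(x[:2],np.sqrt(x[2]+x[:2]@x[:2]),ph(R,x),ph(R,[448,-172]))
# disc outline points, rim top edge at 144.5
D=np.array([(200,290),(512,290),(227,222),(240,197),(280,167)])/4+[250,225]-.4
P=np.array([on("scene",*p,144.5) for p in D])[:,:2];
A=np.c_[2*P,np.ones(len(P))];x=np.linalg.lstsq(A,(P**2).sum(1),rcond=None)[0];print("rim",x[:2],np.sqrt(x[2]+x[:2]@x[:2]))
# hub rim / spindle from first scene picture: spindle tip z77
u=278+(478-300)/3-.33;v=275+(418-300)/3-.33;print("spindle scene",on("scene",u,v,77))
u=373+(475-300)/5-.4;v=205+172/5-.4;print("spindle top",on("top",u,v,70))
```

```text
[ 447.75490599 -170.393219  ] 36.009352434065015 -1.0407134330832413 -2.413117615817181
rim [ 446.8977226  -172.60925926] 61.036815963078986
spindle scene [ 447.95879363 -171.42587017   77.        ]
spindle top [ 448.96822913 -170.39940797   70.        ]
```

```bash
python3 -m inch '[[0,0,0.015,0,0,0,255],[0,0,0.015,0,0,0,255],[0,0,0.012,0,0,0,255],[0,0,0.008,0,0,0,255],[0,0,0.005,0,0,0,255],[0,0,0.004,0,0,0,255],[0,0,0.003,0,0,0,255],[0,0,0,0,0,0,255],[0,0,0,0,0,0,255]]'
python3 -c "
from h import *
delta([447.5,-172,87])"
```

```text
clock: 6.65
ee_pos: [448.1, -172.5, 107.5]
tcp_rot: [0.0, 0.019, 1.0, -0.0]
ft_force: [-0.2, 0.1, -3.0]
width: 14.8
grip_force: 98.8
t 6.65 tcp [ 448.1 -172.5  107.5] toolx yaw 177.78 down err [ 0.0004 -0.0001] F [-0.2  0.1 -3. ] w 14.764105480293201 98.84584307670593 q [-0.51  0.47  2.04  0.    0.63 -2.04]
tool shift mm [ 0.7  0.5 20.5]
```

```bash
python3 -m inch '[[0,0,0.002,0,0,0,255],[0,0,0.002,0,0,0,255],[0,0,0.002,0,0,0,255],[0,0,0.0015,0,0,0,255],[0,0,0,0,0,0,255]]'
python3 -c "
from h import *
delta([447.5,-172,87])"
```

```text
clock: 7.15
ee_pos: [447.9, -172.4, 99.5]
tcp_rot: [-0.0, 0.019, 1.0, 0.0]
ft_force: [0.1, -0.9, -3.6]
width: 14.5
grip_force: 98.8
t 7.15 tcp [ 447.9 -172.4   99.5] toolx yaw 177.78 down err [-0.0004  0.0003] F [ 0.1 -0.9 -3.6] w 14.486279220532428 98.84584665298462 q [-0.51  0.49  2.04  0.    0.61 -2.04]
tool shift mm [ 0.4  0.4 12.5]
```

```bash
python3 -m inch '[[0,0,0.002,0,0,0,255],[0,0,0.002,0,0,0,255],[0,0,0.002,0,0,0,255],[0,0,0,0,0,0,255]]'
python3 -c "
from h import *
delta([447.5,-172,87])"
```

```text
clock: 7.55
ee_pos: [447.9, -172.4, 93.5]
tcp_rot: [-0.0, 0.019, 1.0, 0.0]
ft_force: [-0.4, 0.4, -3.2]
width: 14.4
grip_force: 98.8
t 7.55 tcp [ 447.9 -172.4   93.5] toolx yaw 177.78 down err [-0.0004  0.0003] F [-0.4  0.4 -3.2] w 14.42796712199228 98.84532451629639 q [-0.51  0.5   2.05  0.    0.6  -2.04]
tool shift mm [0.4 0.4 6.5]
```

Free so far, with the underside at about 59.4. I continue to the hub face.

```bash
python3 -m inch '[[0,0,0.002,0,0,0,255],[0,0,0.002,0,0,0,255],[0,0,0.001,0,0,0,255],[0,0,0.0007,0,0,0,255],[0,0,0,0,0,0,255]]'
python3 -c "
from h import *
delta([447.5,-172,87])"
```

```text
clock: 8.05
ee_pos: [448.0, -172.5, 88.0]
tcp_rot: [-0.0, 0.019, 1.0, 0.0]
ft_force: [0.8, -0.0, -2.8]
width: 14.5
grip_force: 98.8
t 8.05 tcp [ 448.  -172.5   88. ] toolx yaw 177.78 down err [-0.0001  0.0002] F [ 0.8 -0.  -2.8] w 14.4714693046416 98.84561061859131 q [-0.51  0.51  2.05  0.    0.58 -2.04]
tool shift mm [0.5 0.4 1. ]
```

```bash
python3 -m inch '[[0,0,0.0005,0,0,0,255],[0,0,0.0005,0,0,0,255],[0,0,0.0003,0,0,0,255],[0,0,0,0,0,0,255]]'
```

```text
clock: 8.45
ee_pos: [448.0, -172.5, 87.1]
tcp_rot: [0.0, 0.019, 1.0, -0.0]
ft_force: [-2.8, 0.3, 3.7]
width: 14.5
grip_force: 99.9
```

Contact at 87.1, which is the hub-face height. Next I open the fingers and back off.

```bash
python3 -m inch '[[0,0,0,0,0,0,0],[0,0,0,0,0,0,0],[0,0,0,0,0,0,0],[0,0,0,0,0,0,0],[0,0,0,0,0,0,0],[0,0,0,0,0,0,0],[0,0,0,0,0,0,0],[0,0,-0.01,0,0,0,0],[0,0,-0.02,0,0,0,0],[0,0,-0.02,0,0,0,0],[0,0,-0.02,0,0,0,0],[0,0,-0.02,0,0,0,0],[0,0,-0.02,0,0,0,0],[0,0,-0.02,0,0,0,0],[0,0,-0.02,0,0,0,0],[0,0,0,0,0,0,0],[0,0,0,0,0,0,0]]'
python3 - <<'E'
from h import *
a=snap("scene","s3.png")[:,:,::-1]
cv2.imwrite('pics/z3.png',cv2.resize(a[225:375,250:410],(640,600),interpolation=cv2.INTER_CUBIC))
E
```

```text
clock: 10.15
ee_pos: [447.8, -172.4, 237.1]
tcp_rot: [0.0, 0.019, 1.0, -0.0]
ft_force: [0.1, -0.1, 0.3]
width: 85.1
grip_force: 0.0
```

View pics/z3.png

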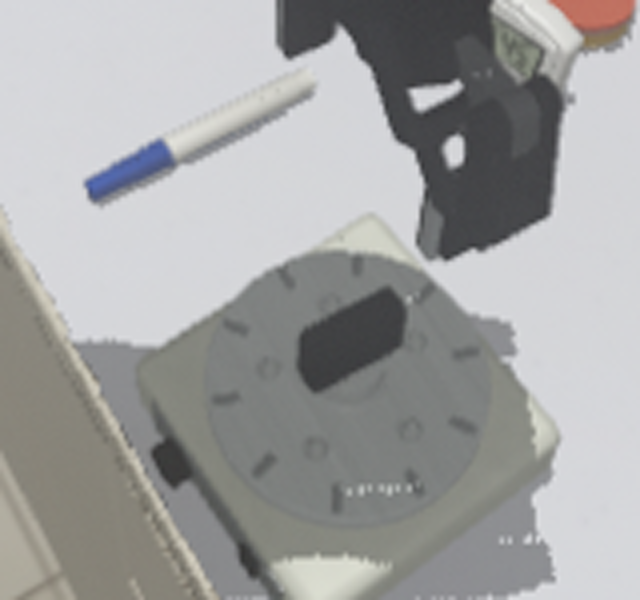

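The rotor lies level on the hub (disc centre near crop (349,388)), and pin tips show in its holes, for example at (269,368), (316,447) and (410,430). The gripper is clear and the pen has not moved.

```bash
python3 -c "
from rig import manip
print(manip.close_job())"
```

```text
the job is handed in; nothing more can be done
None
```

The rotor is seated flat on the hub with the drive pins in its holes, the gripper has let go and is clear, no bystander was touched, and the job was handed in at about 10 s; the hand-in returned no verdict.

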